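Hang the sherd carrier on the viewing rail and slide it behind the magnifier

TASK

Lift the sherd carrier up and off the peg stand and hook it gently over the viewing rail, with the painted sherd facing the magnifier, at least 8 cm along the rail to one side of the magnifier's centre. Then, without unhooking it, slide it along the rail until the sherd is centred behind the lens (within a centimetre), and leave it hanging still and straight. Do not set the carrier down on the table or bump it into the magnifier, and leave the loose sherds and the hand glass where they lie.

Things in the scene. Friction and masses are not known exactly. Their poses are not given: they have to be found in the camera images.
- carrier: Rigid hanger, 0.15-0.31 kg, hanging on the peg at start. Origin: on the axis of the bar it hangs on; z up. Bent steel strip hook 34 mm wide (y): top plate (underside at z +6 mm), inner faces at x -8.5 (spine) and +8.5 mm (lip). Spine runs down at -x to z -66 mm, joining a grey plate 84 mm wide (y), z -66 to -138 mm, which bears a painted sherd on its +x face.
- grip (a point): Middle of the pinch on the wooden grip block on top of the carrier's hook, 38 mm above the carrier's origin. Block 24 x 24 mm (x, y), from 10 to 58 mm above the origin. Axes as the carrier.
- lip_tip (a point): Lower end of the hook's short lip, at x +18.5, z -31.5 mm from the carrier's origin; the lip flares outward below z -18 mm. Between it and the plate (z -62 mm) the hook is open to +x: there a bar enters, passing under the lip, then the carrier is lowered 47 mm onto it. To unhook: lift the carrier 47 mm, then draw it to its -x.
- sherd_face (a point): Centre of the sherd's painted outer face on the carrier: 12 mm to +x and 102 mm below the carrier's origin. Axes as the carrier; the face looks to +x.
- rail_mid (a point): Middle of the viewing rail's axis: fixed horizontal steel bar along its y, 12 mm diameter, 185 mm above the table, 380 mm between two 16 mm posts no higher than the bar (the carrier's centre fits within 140 mm of the middle). z up; +x is the side on which the magnifier stands (away from the robot).
- lens (a point): Centre of the magnifier's round lens, 85 mm above the table; the lens stands upright in a black ring 98 mm across, on a fixed round foot, its plane 90 mm from the rail on the rail's +x side. Axes parallel to the rail's: its y runs along the rail.
- peg_mid (a point): Middle of the usable part of the peg on the stand: fixed horizontal dark steel bar along its y, 12 mm diameter, axis 185 mm above the table; its post (18 mm) is at y = -80 mm and rises to 191 mm above the table, the free end at y = +50 mm turns up 14 mm. z up.
- magnifier: The fixed magnifier on its foot (80 mm disc); origin under the foot's centre on the table, axes as the lens. The mark to which the carrier is slid.
- rail: The fixed viewing rail with its two posts and low feet; origin on the table straight under the rail's middle, axes as rail_mid.
- sherd_a: Loose sherd lying flat, about 70 x 85 x 10 mm, near the robot; origin at its underside. Leave alone.
- sherd_b: Loose sherd lying flat, about 62 x 70 x 10 mm, near the robot; origin at its underside. Leave alone.
- reading_glass: Loose black hand magnifying glass lying flat, 175 mm long along its x, ring centre at x = +40 mm, handle to -x, 12 mm thick. Leave alone.
Not all that is in view belongs to the job. Of the things like the magnifier, leave any that is yellow; of the rest the larger one is meant.

How it is judged:
On the way:
1. the carrier hangs hooked on the rail, sherd towards the magnifier, at least 75 mm along the rail from the lens centre (x of carrier in the frame of rail_mid between -0.008 and 0.008 m and z of carrier in the frame of rail_mid between -0.006 and 0.01 m and y of carrier in the frame of rail_mid between -0.16 and 0.16 m and angle between carrier's own z axis and vertical below 0.15 rad and x of sherd_face in the frame of rail_mid above 0 m and (y of carrier in the frame of lens above 0.075 m or y of carrier in the frame of lens below -0.075 m)), for 0.2 s.
At the end, for the whole second after the job is handed in: The carrier hangs seated on the rail (origin within 8 mm of the rail's axis sideways and 6 mm in height, upright within 0.15 rad), its sherd on the magnifier's side, centred on the lens within 12 mm along the rail, released and at rest (x of carrier in the frame of rail_mid between -0.008 and 0.008 m and z of carrier in the frame of rail_mid between -0.006 and 0.004 m and y of carrier in the frame of rail_mid between -0.16 and 0.16 m and angle between carrier's own z axis and vertical below 0.15 rad and x of sherd_face in the frame of rail_mid above 0 m and y of carrier in the frame of lens between -0.012 and 0.012 m and linear speed of carrier below 0.02 m/s and angular speed of carrier below 0.2 rad/s); the robot touches nothing.
It fails at once if a loose sherd or the hand glass is moved by more than 20 mm (distance of any of sherd_a, sherd_b, reading_glass from where it was at the start of the episode above 0.02 m).
It fails at once if the carrier is dropped or set down on the table (height (world z) of carrier below 0.145 m).
It fails at once if the carrier bumps the magnifier (contact force between carrier and magnifier above 1 N).
It fails at once if the carrier is banged or forced against the rail (over 40 N) (contact force between carrier and rail above 40 N).
It fails at once if the carrier is hooked onto or unhooked from the rail less than 60 mm along the rail from the lens centre (x of carrier in the frame of rail_mid between -0.008 and 0.008 m and z of carrier in the frame of rail_mid between 0.02 and 0.05 m and y of carrier in the frame of lens between -0.06 and 0.06 m).
It also fails if it takes over 51 s, if anything falls off the work surface, if the arm or the gripper's body presses on something with over 40 N, if the wrist force passes 120 N, or if a joint passes its speed limit or range.

ROBOT

A 6-joint arm with a two-finger parallel gripper is mounted at the origin on the work surface. World frame = base frame: x ahead of the robot, y to its left, z up, the work surface at z = 0. Lengths are in m, angles in rad, forces in N, time in s.
With the tool pointing down it reaches from about 0.275 to 0.75 m from the base axis. Payload 10.2 kg.
Tool frame: the origin (TCP) lies midway between the tips of the shut fingers; the grasp point (between the pads) lies 19 mm behind it (env.hold_point_z is the distance from the TCP to the grasp point, in m); x points along the fingers, z is the direction in which the jaws open and shut, and the axes are right-handed (so a half turn about x gives the same grasp; the last joint's range is limited). The gripper opens to 85 mm and grips with 20 to 120 N. Pads are 22 mm wide; open, the fingers measure 114 mm over their backs; the gripper's body (76 mm by 85 mm) begins 54 mm behind the grasp point. The pads swing forward as they close: fully open they stand 13 mm farther back than shut.
Start: joints at [-1.564, 0.313, 1.498, -0, 1.331, -0.223], TCP at [0.12, -0.511, 0.231] pointing down, gripper open.
Joint ranges: [-2.94, 2.94], [-0.97, 2.17], [0.19, 2.56], [-1.23, 4.37], [0.02, 3.11], [-2.88, 2.88]. Speed limits (rad/s): [2.39, 2.39, 3.01, 3.14, 3.14, 3.14].

INTERFACE

Orientations are given as a unit quaternion [x, y, z, w].
In Python, from bench import env, kinematics, monitor, eyes, job gives the robot as it stands. The module is installed in compiled form; this text tells all that it offers. Calls block until the motion is done:
- env.reach(position, orientation): joint-space move of the TCP to a pose.
- env.movel(position, velocity=0.15, frame=None, guard=None): straight line of the TCP; frame=None keeps the orientation; velocity is the mean speed in m/s. With guard (N) it stops when the force on the tool has changed by that much, and returns True; else False.
- env.set_joints(angles): joint-space move.
- env.release() and env.close_gripper(effort=None): open the fingers fully, or close them until they stop; effort is the grip in N (None keeps the last).
- env.hold(seconds).
- kinematics.ik(position, orientation): joint angles nearest the present ones, or None.
- monitor.sense(): the state.
- eyes.grab_frame(name): name is "scene" or "top"; returns a dict with "frame" (480x640x3 uint8, red, green, blue), "mtx" (3x3 intrinsics, pixels), "view" (4x4, takes a point from world to camera coordinates). Camera axes: x right, y down, z forward; pixel columns grow to the right and rows downward; lengths in m; the calibration is good to about 2 mm. A picture is of the moment at which its call begins. There is no depth.
A pose or a line that the arm cannot do raises env.MotionError and nothing moves.
- job.hand_in(): hands the job in, once; it reports no verdict.
The state is a dict: "clock": time; "joints": joint angles; "qvel": joint speeds; "joint_efforts": joint torques, N m; "position": TCP position; "ee_rot": TCP orientation; "contact_force": force on the tool from outside, world axes, zero at the start; "ft_torque": the same for the moment, N m; "finger_gap": opening from 0.0 (shut) to 1.0 (fully open).
Only numpy, scipy, OpenCV 4.12 (cv2) and the standard library are available. Lean on these libraries where they do the work, as an engineer would, in place of code of your own. Each camera call takes 0.05 s, during which the arm holds its last target.

## Working session

There is one attempt and no reset: what is moved stays moved. The work goes in short steps, each a Python script; the robot and the scene stay as the last script left them, time stands still between calls to the robot, and variables do not carry over. Pictures are saved under pics/ and viewed, and the job is handed in when it is done.

```bash
mkdir -p pics; ls; cat > h.py <<'E'
import numpy as np, cv2
from bench import env, kinematics, monitor, eyes, job
def save(name, fn):
    d=eyes.grab_frame(name); cv2.imwrite('pics/'+fn, d['frame'][:,:,::-1]); np.savez('pics/'+fn+'.npz',**d); return d
def load(fn): return np.load('pics/'+fn+'.npz')
def ray(d,u,v):
    K=d['mtx'];V=d['view'];R=V[:3,:3];t=V[:3,3]
    c=-R.T@t; r=R.T@np.linalg.solve(K,[u,v,1.]); return c,r/np.linalg.norm(r)
def onz(d,u,v,z):
    c,r=ray(d,u,v); return c+r*(z-c[2])/r[2]
def proj(d,p):
    q=d['view'][:3,:3]@np.array(p)+d['view'][:3,3]; q=d['mtx']@q; return q[:2]/q[2]
def tri(a,b):
    c1,r1=a;c2,r2=b
    s=np.linalg.lstsq(np.c_[r1,-r2],c2-c1,rcond=None)[0]
    p,q=c1+s[0]*r1,c2+s[1]*r2; return (p+q)/2,np.linalg.norm(p-q)
E
python3 - <<'E'
from h import *
for n in('scene','top'):
    d=save(n,n+'0.png'); print(n,d['mtx'],d['view'], ray(d,320,240))
print(monitor.sense())
E
```

```text
pics
scene [[574.03201189   0.         308.65595952]
 [  0.         574.03201189 237.65216454]
 [  0.           0.           1.        ]] [[ 0.31782951  0.94797355 -0.01818114 -0.17225579]
 [ 0.63557092 -0.22724053 -0.73784236 -0.27105474]
 [-0.70358653  0.22295267 -0.67472816  1.68001022]
 [ 0.          0.          0.          1.        ]] (array([ 1.40905505, -0.27286346,  0.93042273]), array([-0.69456462,  0.24070812, -0.67796725]))
top [[614.29391317   0.         314.4408505 ]
 [  0.         614.29391317 226.10580181]
 [  0.           0.           1.        ]] [[-0.10213296 -0.99476476 -0.00345309  0.04792029]
 [-0.97484277  0.10077768 -0.19881006  0.56107145]
 [ 0.19811724 -0.01693884 -0.98003196  1.37892267]
 [ 0.          0.          0.          1.        ]] (array([0.27866233, 0.01448328, 1.4631004 ]), array([ 0.17509187, -0.02365469, -0.9842679 ]))
{'clock': 0.1, 'joints': array([-1.56440185e+00,  3.13373155e-01,  1.49834978e+00, -2.60259530e-05,
        1.33098677e+00, -2.23412288e-01]), 'qvel': array([-2.02294625e-03, -2.13326729e-03, -1.00183191e-03,  1.58848886e-04,
       -6.60946448e-05,  1.01836756e-03]), 'joint_efforts': array([ 1.12698737e-03, -4.12902939e+01, -2.60142928e+01, -2.55913201e-04,
        3.05699643e-03, -8.20793076e-06]), 'position': array([ 0.11956338, -0.51097373,  0.23080726]), 'ee_rot': array([ 0.43967806,  0.55428391, -0.43907353,  0.55377522]), 'contact_force': array([ 1.23955021, -0.22316742,  0.35194825]), 'ft_torque': array([-0.03613112,  0.02194956, -0.02138421]), 'finger_gap': 0.9954801778762657}
```

View pics/scene0.png

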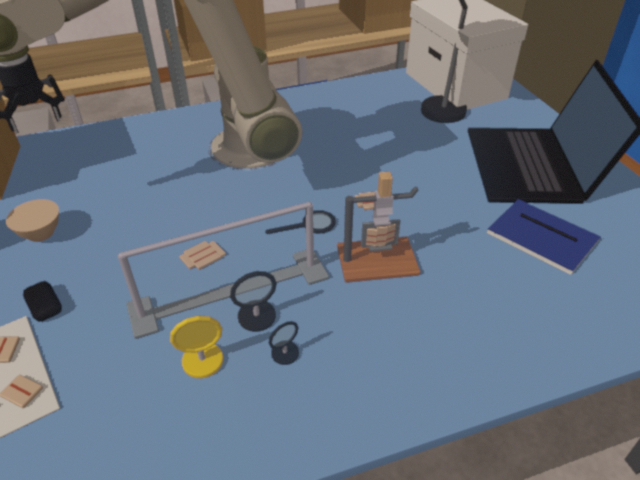

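View pics/top0.png

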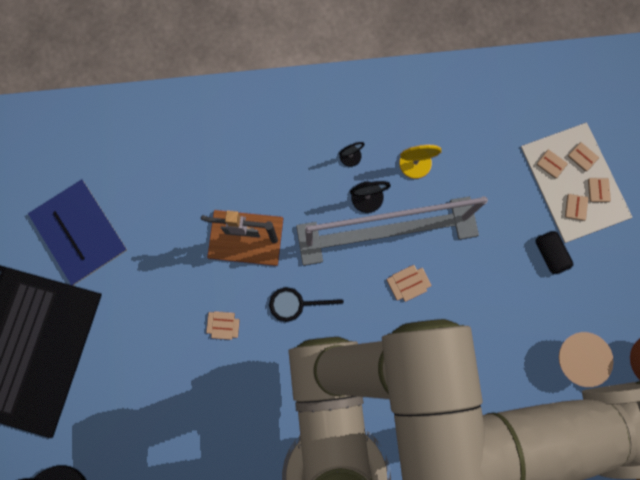

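```bash
python3 - <<'E'
import cv2,numpy as np
s=cv2.imread('pics/scene0.png');t=cv2.imread('pics/top0.png')
cv2.imwrite('pics/c1.png',cv2.resize(s[150:380,110:350],None,fx=2.5,fy=2.5,interpolation=cv2.INTER_CUBIC))
cv2.imwrite('pics/c2.png',cv2.resize(s[160:285,325:435],None,fx=4.7,fy=4.7,interpolation=cv2.INTER_CUBIC))
cv2.imwrite('pics/c3.png',cv2.resize(t[190:280,190:300],None,fx=6,fy=6,interpolation=cv2.INTER_CUBIC))
cv2.imwrite('pics/c4.png',cv2.resize(t[130:280,285:500],None,fx=3.7,fy=3.7,interpolation=cv2.INTER_CUBIC))
E
```

```text
(no output)
```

View pics/c1.png

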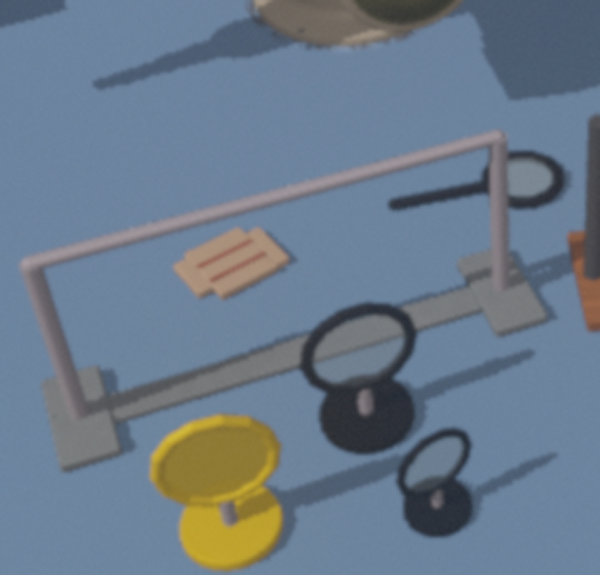

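View pics/c2.png

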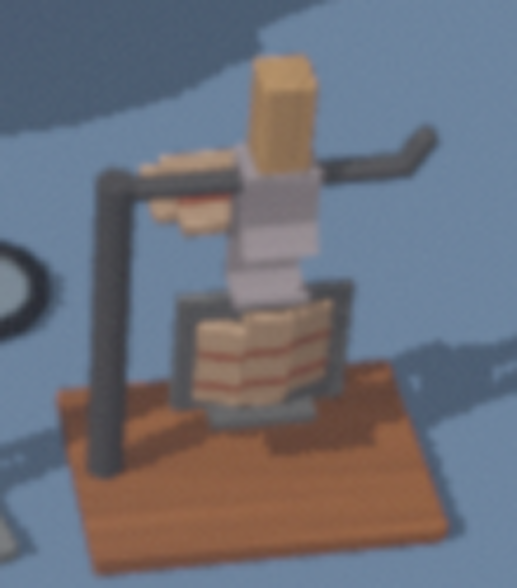

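View pics/c3.png

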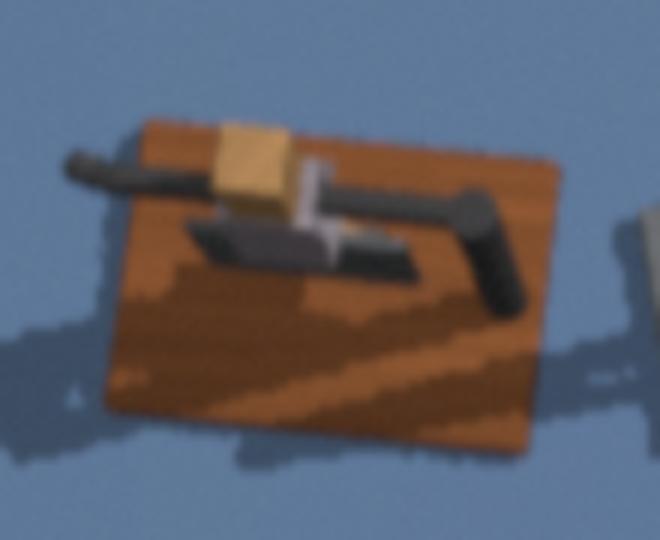

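View pics/c4.png

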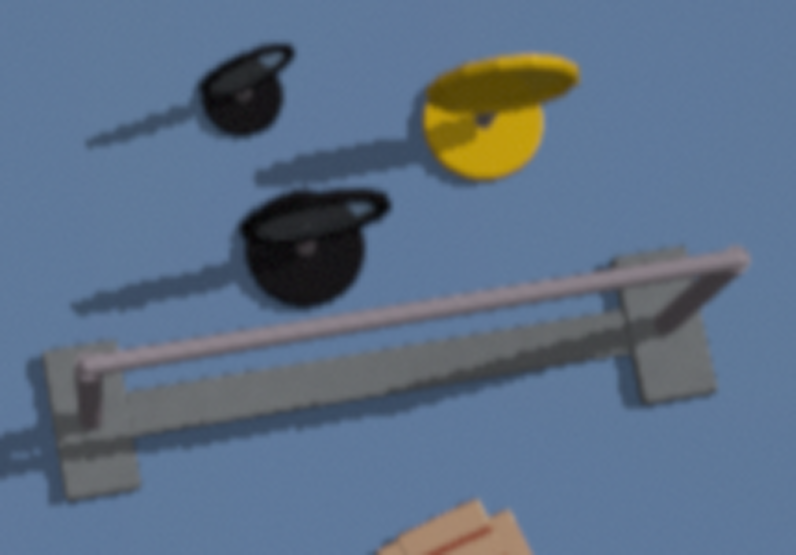

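```bash
python3 - <<'E'
from h import *
S=load('scene0.png');T=load('top0.png')
def bar(d,name,c0,c1,r0,r1,a,b):
    im=d['frame'].astype(int)
    pts=[]
    for c in range(c0,c1,3):
        line=a+(b-a)*(c-c0)/(c1-c0)
        rows=np.arange(int(line)-12,int(line)+13)
        w=np.array([max(0,(im[r,c,0]-im[r,c,2])+45) for r in rows]).astype(float)
        w*= (w>w.max()*0.4)
        if w.max()>20: pts.append((c,(rows*w).sum()/w.sum(),(w>0).sum()))
    return np.array(pts)
for d,n,args in((S,'scene',(135,305,0,0,251,209)),(T,'top',(318,445,0,0,229,208))):
    p=bar(d,n,*args); 
    k=cv2.fitLine(p[:,:2].astype(np.float32),cv2.DIST_HUBER,0,.01,.01).ravel()
    f=lambda u:k[3]+(u-k[2])*k[1]/k[0]
    print(n,np.round(np.median(p[:,2])),'res',np.abs(p[:,1]-f(p[:,0])).max(), 'rows',f(126),f(310),f(484))
    ends={'scene':(126.5,310),'top':(309.5,484)}[n]
    E=[onz(d,u,f(u),.185) for u in ends]; print(E, np.linalg.norm(E[0]-E[1]), (E[0]+E[1])/2, 'yaw of +y', np.degrees(np.arctan2(*(E[1]-E[0])[[1,0]])))
print('lens tri',tri(ray(S,253.6,289.2),ray(T,370.1,188.9)), onz(S,253.6,289.2,.085),onz(T,370.1,188.9,.085))
print('foot',onz(S,256.8,315.6,.008),onz(T,367.4,197,.008))
# block: top face centre, from scene c2 and top c3
def c2(x,y): return x/4.7+325,y/4.7+160
def c3(x,y): return x/6+190,y/6+190
print('blocktop', onz(S,*c2(288,66),.243), onz(T,*c3(256,148),.243), tri(ray(S,*c2(288,66)),ray(T,*c3(256,148))))
# peg ends: post top & bend
print('peg post', onz(S,*c2(115,180),.188),onz(T,*c3(472,212),.188))
for q,d in((lambda:c2(150,184),S),(lambda:c2(350,169),S),(lambda:c2(405,162),S),(lambda:c3(115,180),T),(lambda:c3(190,184),T),(lambda:c3(330,198),T),(lambda:c3(440,211),T)):
    print('peg',onz(d,*q(),.185))
E
```

```text
scene 7.0 res 7.003007500140569 rows 253.71878 203.9483 156.88275
[array([ 0.55835886, -0.36387052,  0.185     ]), array([0.53529995, 0.00870192, 0.185     ])] 0.37328532919891844 [ 0.54682941 -0.1775843   0.185     ] yaw of +y 93.54158145783352
top 11.0 res 4.545484978469688 rows 264.20383 233.5982 204.65591
[array([0.52182687, 0.00447267, 0.185     ]), array([ 0.54629802, -0.37265063,  0.185     ])] 0.3779164205347441 [ 0.53406245 -0.18408898  0.185     ] yaw of +y -86.28733989817312
lens tri (array([ 0.63232099, -0.14584752,  0.08258481]), np.float64(0.002088713453518512)) [ 0.6348195  -0.14520472  0.085     ] [ 0.63148548 -0.14658861  0.085     ]
foot [ 0.63846554 -0.14587103  0.008     ] [ 0.63160737 -0.14658755  0.008     ]
blocktop [0.56506533 0.16159943 0.243     ] [0.56605699 0.15652211 0.243     ] (array([0.56654269, 0.1584395 , 0.24438117]), np.float64(0.004382351930970625))
peg post [0.54896388 0.09029032 0.188     ] [0.548065   0.08876066 0.188     ]
peg [0.55334502 0.10520954 0.185     ]
peg [0.5734916  0.19233408 0.185     ]
peg [0.57720367 0.21733636 0.185     ]
peg [0.57327    0.21393518 0.185     ]
peg [0.5690842  0.18755971 0.185     ]
peg [0.55891874 0.13855545 0.185     ]
peg [0.55022423 0.10017627 0.185     ]
```

```bash
python3 - <<'E'
from h import *
S=load('scene0.png');T=load('top0.png')
for n,d,A,B,u0,u1 in(('s',S,(124,256),(310,204.4),134,300),('t',T,(308.8,229.2),(485.5,199.5),318,448)):
    im=cv2.GaussianBlur(d['frame'],(0,0),.6).astype(float); pts=[]
    for c in range(u0,u1,2):
        l=A[1]+(B[1]-A[1])*(c-A[0])/(B[0]-A[0])
        rows=np.arange(round(l)-6,round(l)+7)
        w=im[rows,c,0]-im[rows,c,2]
        w=w-np.percentile(w,15); 
        w=w*(w>.5*w.max())
        # pinkness: red relative to green
        pts.append((c,(rows*w).sum()/w.sum(),w.max(),(w>0).sum()))
    p=np.array(pts)
    sel=p[:,3]<=7
    k=cv2.fitLine(p[sel][:,:2].astype(np.float32),cv2.DIST_HUBER,0,.01,.01).ravel()
    f=lambda u:k[3]+(u-k[2])*k[1]/k[0]
    print(n,sel.sum(),len(p),'rms',np.std(p[sel][:,1]-f(p[sel][:,0])),np.abs(p[sel][:,1]-f(p[sel][:,0])).max())
    E=[onz(d,u,f(u),.185) for u in(A[0],B[0])]
    v=E[1]-E[0]; v=v*np.sign(v[1]); print(E,np.linalg.norm(v),(E[0]+E[1])/2,np.degrees(np.arctan2(v[1],v[0]))-90)
    im2=cv2.resize(d['frame'][:,:,::-1],None,fx=1,fy=1)
E
```

```text
s 83 83 rms 0.1359988396615985 0.315378026856024
[array([ 0.55846251, -0.3684977 ,  0.185     ]), array([0.53467866, 0.00891142, 0.185     ])] 0.37815778565322494 [ 0.54657058 -0.17979314  0.185     ] 3.60593887337059
t 65 65 rms 0.09475156271270664 0.18963362541768447
[array([0.5334407 , 0.00479169, 0.185     ]), array([ 0.55790661, -0.37773132,  0.185     ])] 0.38330461793725834 [ 0.54567365 -0.18646981  0.185     ] 3.659613731695927
```

```bash
python3 - <<'E'
from h import *
from scipy.spatial.transform import Rotation as Ro
S=load('scene0.png');T=load('top0.png')
s=cv2.resize(S['frame'][168:200,374:398],None,fx=16,fy=16,interpolation=cv2.INTER_NEAREST)
t=cv2.resize(T['frame'][200:236,218:250],None,fx=14,fy=14,interpolation=cv2.INTER_NEAREST)
o=np.zeros((512,448+384,3),np.uint8);o[:512,:384]=s;o[:504,384:]=t
cv2.imwrite('pics/c5.png',cv2.resize(o[:,:,::-1],(800,492)))
p=np.array([.566,.158,.243])
a=np.radians(-11.8);cx=np.array([np.cos(a),np.sin(a),0]);cy=np.array([-np.sin(a),np.cos(a),0])
for n,d,off in(('s',S,(374,168,16*800/832,0)),('t',T,(218,200,14*800/832,369.2))):
    for i,j in((1,1),(1,-1),(-1,-1),(-1,1)):
        q=proj(d,p+.012*(i*cx+j*cy)); print(n,i,j,q)
q0=monitor.sense()['joints']
for nm,yaw,pos in(('peg',-11.8,(.566,.158,.204)),('peglift',-11.8,(.48,.17,.27)),('rail',3.63,(.55,-.25,.26)),('railc',3.63,(.544,-.151,.206)),('mid',3.63,(.44,-.25,.26))):
  for sg in(1,-1):
    y=np.radians(yaw);z=sg*np.array([np.cos(y),np.sin(y),0]);x=np.array([0,0,-1.]);R=np.c_[x,np.cross(z,x),z]
    r=kinematics.ik(pos,Ro.from_matrix(R).as_quat()); print(nm,sg,None if r is None else np.round(r,2))
E
```

```text
s 1 1 [392.02905407 177.69506087]
s 1 -1 [380.19477662 178.71565375]
s -1 -1 [377.71738401 171.67616822]
s -1 1 [389.37609551 170.68184869]
t 1 1 [226.87632714 208.46269156]
t 1 -1 [238.54557328 209.64014588]
t -1 -1 [237.03485877 221.09776899]
t -1 1 [225.32201623 219.91057273]
peg 1 [ 0.07  0.47  1.34 -0.    1.33  0.28]
peg -1 [ 0.07  0.47  1.34 -0.    1.33 -2.86]
peglift 1 [ 0.11  0.25  1.48 -0.    1.41  0.32]
peglift -1 [ 0.11  0.25  1.48 -0.    1.41 -2.83]
rail 1 [-0.62  0.48  1.19 -0.    1.48 -0.68]
rail -1 [-0.62  0.48  1.19  0.    1.48  2.46]
railc 1 [-0.48  0.42  1.41 -0.    1.31 -0.54]
railc -1 [-0.48  0.42  1.41 -0.    1.31  2.6 ]
mid 1 [-0.75  0.25  1.5  -0.    1.39 -0.81]
mid -1 [-0.75  0.25  1.5   0.    1.39  2.33]
```

View pics/c5.png

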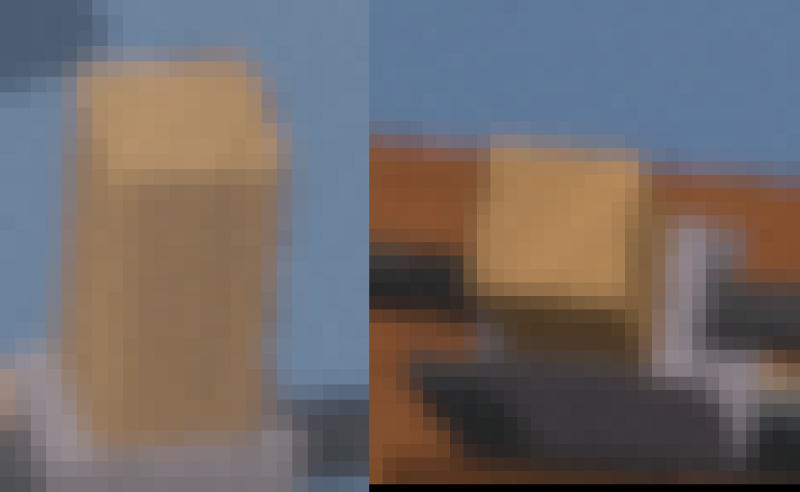

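The scene shows three magnifier-like things: black (scene 256,300 / top 367,195), small black (scene 285,340 / top 350,155) and yellow (scene 200,345 / top 416,160). The crop shows that the larger black one at (256,300) is meant: it is not yellow, it's bigger than the other black one, and its lens measures about 88 mm from the rail. The carrier hangs on the peg with its sherd towards +x, and the grip block's top is at scene (385.5,175.8) / top (232,216.5).

```bash
cat >> h.py <<'E'
from scipy.spatial.transform import Rotation as Ro
def quat(yaw):
    y=np.radians(yaw);z=np.array([np.cos(y),np.sin(y),0]);x=np.array([0,0,-1.]);return Ro.from_matrix(np.c_[x,np.cross(z,x),z]).as_quat()
def st(m=''):
    s=monitor.sense(); print(m,round(s['clock'],2),np.round(s['position'],4),np.round(s['contact_force'],1),round(s['finger_gap'],3))
E
python3 - <<'E'
from h import *
s=monitor.sense()
q=quat(-11.8)
env.movel([.12,-.511,.33],.25); st()
env.reach([.565,.158,.33],q); st()
env.movel([.565,.158,.204],.15); st()
save('scene','s1.png');save('top','t1.png')
E
python3 - <<'E'
import cv2,numpy as np
s=cv2.imread('pics/s1.png');t=cv2.imread('pics/t1.png')
cv2.imwrite('pics/c6.png',np.hstack([cv2.resize(s[120:280,310:450],None,fx=2.8,fy=2.8),cv2.resize(t[150:310,180:320],None,fx=2.8,fy=2.8)]))
E
```

```text
0.64 [ 0.12   -0.5109  0.3298] [-0.8 -0.5  0.4] 1.002
 3.47 [0.5652 0.1573 0.33  ] [ 1.1 -0.4 -0. ] 0.996
 4.46 [0.5654 0.158  0.205 ] [0.4 0.  1.5] 1.004
```

View pics/c6.png

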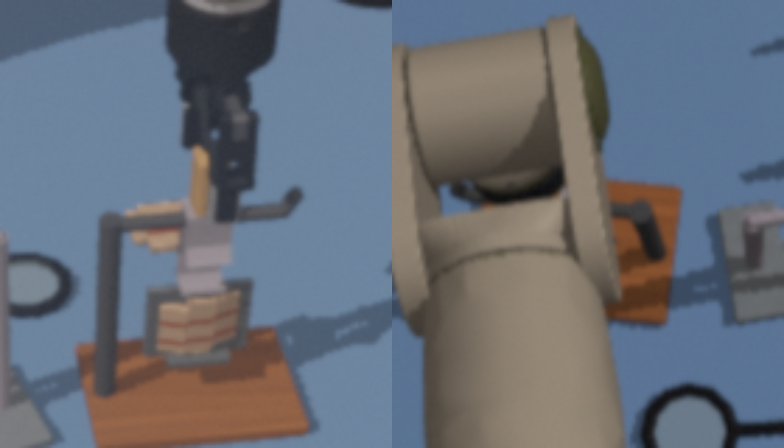

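Fingers straddle the block front and back (front finger at scene ≈(394,190)); the offset from the block matches parallax. Grip and lift.

```bash
python3 - <<'E'
from h import *
env.close_gripper(60); st('grip')
c,s=np.cos(np.radians(-11.8)),np.sin(np.radians(-11.8))
p=monitor.sense()['position']
env.movel([.565,.158,.204+.054],.1); st('lift')
env.movel([.565-.10*c,.158-.10*s,.258],.12); st('out')
save('scene','s2.png');save('top','t2.png')
E
```

```text
grip 5.14 [0.565  0.158  0.2042] [-0.8  0.5  2.3] 0.273
lift 5.83 [0.5647 0.158  0.2572] [ 0.9  0.6 -2.3] 0.274
out 6.82 [0.4676 0.1783 0.2579] [ 0.7  0.1 -2.6] 0.275
```

View pics/s2.png

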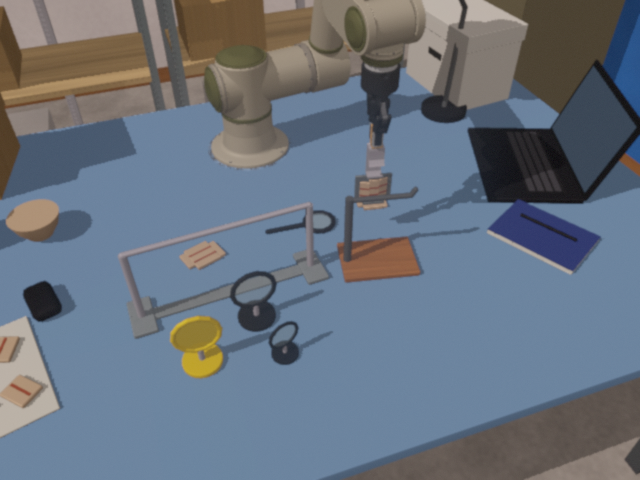

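```bash
cat >> h.py <<'E'
MID=np.array([.546,-.183]); a_=np.radians(3.63); RX=np.array([np.cos(a_),np.sin(a_)]); RY=np.array([-np.sin(a_),np.cos(a_)])
LENSY=.0317; QR=quat(3.63)
def rp(x,y,z): return [*(MID+x*RX+y*RY),z]
E
python3 - <<'E'
from h import *
print(rp(-.1,-.065,.258))
env.movel(rp(-.1,-.065,.262),.2,QR); st()
env.hold(.3)
save('scene','s3.png');save('top','t3.png')
E
python3 - <<'E'
import cv2,numpy as np
s=cv2.imread('pics/s3.png');t=cv2.imread('pics/t3.png')
cv2.imwrite('pics/c7.png',np.hstack([cv2.resize(s[120:300,110:320],(490,420)),cv2.resize(t[150:360,340:480],(280,420))]))
E
```

```text
[np.float64(0.45031597851230387), np.float64(-0.25420089909504023), 0.258]
 9.23 [ 0.4504 -0.2537  0.2621] [ 0.2  0.5 -1.9] 0.273
```

View pics/c7.png

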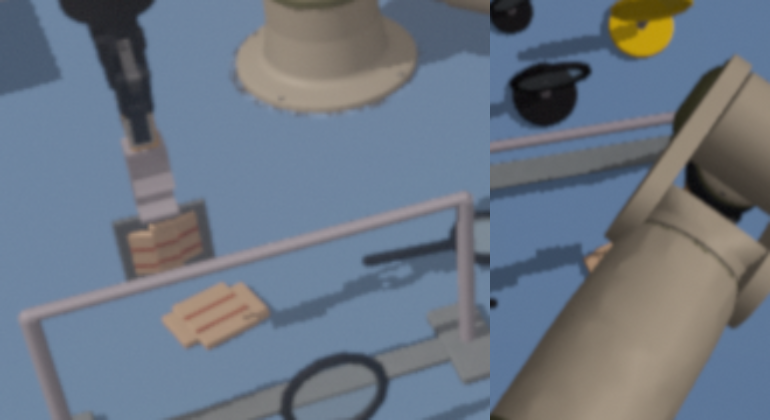

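```bash
cat > ov.py <<'E'
from h import *
import sys
# overlay predicted carrier points; carrier origin at TCP + (0,0,-.019)
def overlay(fn,out,box,f,O,yaw,lab=True):
    d=load(fn); im=d['frame'][box[1]:box[3],box[0]:box[2],::-1]
    im=cv2.resize(im,None,fx=f,fy=f,interpolation=cv2.INTER_CUBIC).copy()
    y=np.radians(yaw);cx=np.array([np.cos(y),np.sin(y),0]);cy=np.array([-np.sin(y),np.cos(y),0]);cz=np.array([0,0,1])
    pts=dict(lip=[(18.5,17,-31.5),(18.5,-17,-31.5)],plate=[(-8.5,42,-66),(-8.5,-42,-66),(-8.5,42,-138),(-8.5,-42,-138)],sh=[(12,0,-102)])
    for k,v in pts.items():
        for p in v:
            q=proj(d,O+(p[0]*cx+p[1]*cy+p[2]*cz)/1000); u=((q-np.array(box[:2])+.5)*f).astype(int)
            cv2.circle(im,tuple(int(i) for i in u),3,(0,255,0),1); print(k,p,np.round(q,1))
    cv2.imwrite('pics/'+out,im)
E
python3 - <<'E'
from ov import *
p=monitor.sense()['position']; overlay('s3.png','c8.png',(145,150,225,250),6,p-[0,0,.019],3.63)
E
```

```text
lip (18.5, 17, -31.5) [183.9 199.8]
lip (18.5, -17, -31.5) [167.1 204. ]
plate (-8.5, 42, -66) [195.4 202.3]
plate (-8.5, -42, -66) [155.5 212.5]
plate (-8.5, 42, -138) [200.4 228. ]
plate (-8.5, -42, -138) [162.1 238.3]
sh (12, 0, -102) [180.8 226.4]
```

View pics/c8.png

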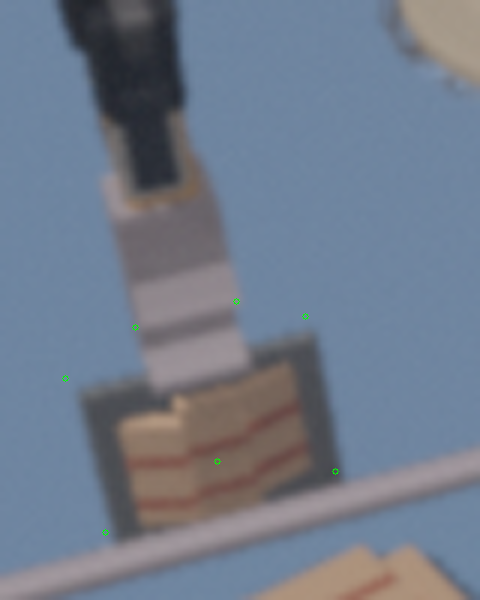

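The carrier hangs upright in the grip. The lip tip is at about (168,204)/(185,200), within ~1 px of prediction, so it sits about +2 mm along y from the TCP. Lower to entry height, go in under guard, and lower onto the rail.

```bash
python3 - <<'E'
from h import *
env.movel(rp(-.1,-.065,.251),.1,QR); st()
g=env.movel(rp(-.001,-.065,.251),.08,QR,guard=7); st(g)
save('scene','s4.png')
if not g:
    g=env.movel(rp(-.001,-.065,.2085),.05,QR,guard=7); st(g)
    env.hold(.2); save('scene','s5.png'); st()
E
python3 - <<'E'
from ov import *
p=monitor.sense()['position']; overlay('s5.png','c9.png',(150,160,260,290),4.5,p-[0,0,.019],3.63)
cv2.imwrite('pics/c10.png',cv2.resize(load('s4.png')['frame'][150:280,150:260,::-1],None,fx=4.5,fy=4.5))
E
```

```text
9.89 [ 0.4501 -0.254   0.2505] [-0.5 -0.  -2.1] 0.275
False 11.28 [ 0.5489 -0.248   0.2511] [ 0.6 -0.2 -2. ] 0.275
False 12.33 [ 0.5493 -0.248   0.2089] [-0.1  0.4 -2. ] 0.272
 12.58 [ 0.5492 -0.248   0.2087] [-0.6  0.3 -2.3] 0.274
lip (18.5, 17, -31.5) [199.8 250.2]
lip (18.5, -17, -31.5) [182.7 255. ]
plate (-8.5, 42, -66) [211.  250.7]
plate (-8.5, -42, -66) [170.3 262.1]
plate (-8.5, 42, -138) [215.5 275.1]
plate (-8.5, -42, -138) [176.5 286.6]
sh (12, 0, -102) [196.  275.4]
```

View pics/c9.png

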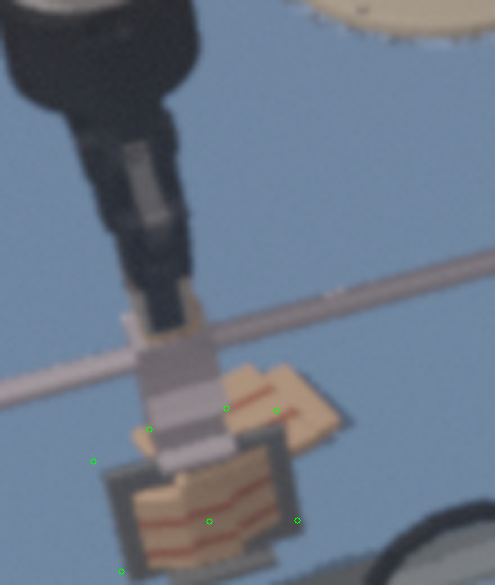

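View pics/c10.png

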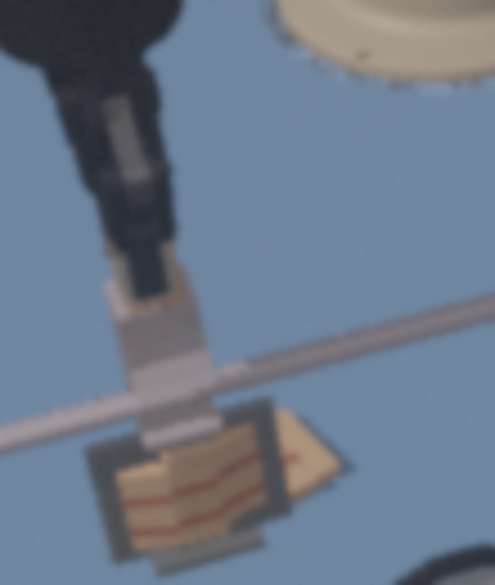

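Hooked: the bar passes under the lip between lip and spine with no side force. Find the seat, then slide with the weight just carried.

```bash
python3 - <<'E'
from h import *
g=env.movel(rp(-.001,-.065,.199),.02,QR,guard=3); st(g)
env.hold(.3); st(); z=monitor.sense()['position'][2]
save('scene','s6.png')
z+=.002
env.movel(rp(-.001,-.065,z),.02,QR); st(); env.hold(.2)
g=env.movel(rp(-.001,LENSY-.002,z),.04,QR,guard=8); st(g)
env.hold(.3); save('scene','s7.png');save('top','t7.png'); st()
E
python3 - <<'E'
from h import *
a=load('s7.png')['frame'][190:330,180:300,::-1];b=load('s6.png')['frame'][180:320,140:260,::-1]
cv2.imwrite('pics/c11.png',np.hstack([cv2.resize(b,(396,462)),cv2.resize(a,(396,462))]))
E
```

```text
True 12.92 [ 0.5492 -0.248   0.2042] [-0.7  0.1  4.8] 0.273
 13.22 [ 0.5492 -0.248   0.2042] [ 0.  -0.2  5.5] 0.273
 13.56 [ 0.549  -0.2478  0.2058] [-0.4 -0.5 -1.5] 0.272
False 16.27 [ 0.5431 -0.1535  0.2062] [-0.4  0.5 -1.9] 0.272
 16.68 [ 0.5431 -0.1534  0.2062] [ 0.2 -1.4 -3.1] 0.276
```

View pics/c11.png

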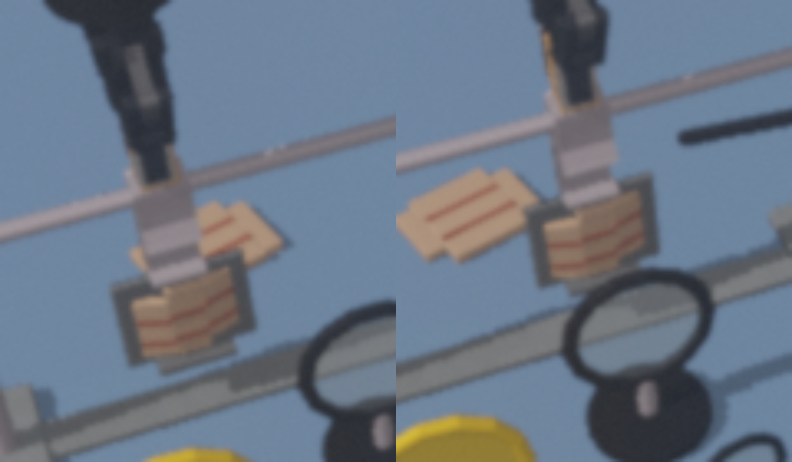

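View pics/t7.png

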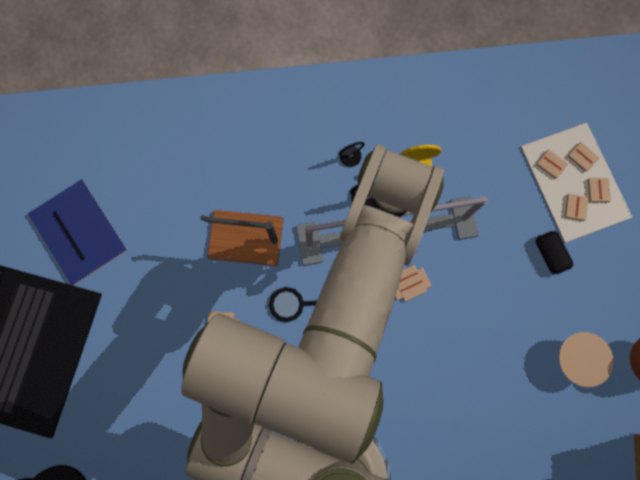

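```bash
python3 - <<'E'
from h import *
d=load('s7.png')
n=np.array([*RX,0])
for xp,L in((.002,[(219.1,254.2),(257.6,243.3),(223.6,277.3),(260,265.8)]),(.012,[(241.8,261.2)])):
    P0=np.array([*MID,0])+xp*n
    for u,v in L:
        c,r=ray(d,u,v); p=c+r*((P0-c)@n)/(r@n); print(xp,round((p[:2]-MID)@RY,4),round(p[2],4))
cv2.imwrite('pics/c12.png',cv2.resize(d['frame'][235:285,205:270,::-1],None,fx=12,fy=12,interpolation=cv2.INTER_CUBIC))
# lens ring in s0: dark mask ellipse
for f,box in(('scene0.png',(225,265,285,335)),('top0.png',(345,175,395,215))):
    im=load(f)['frame'][box[1]:box[3],box[0]:box[2]]
    cv2.imwrite('pics/r_'+f,cv2.resize(im[:,:,::-1],None,fx=8,fy=8,interpolation=cv2.INTER_CUBIC))
E
```

```text
0.002 -0.0098 0.1188
0.002 0.0729 0.1187
0.002 -0.0087 0.0502
0.002 0.0729 0.0524
0.012 0.0327 0.0912
```

View pics/c12.png

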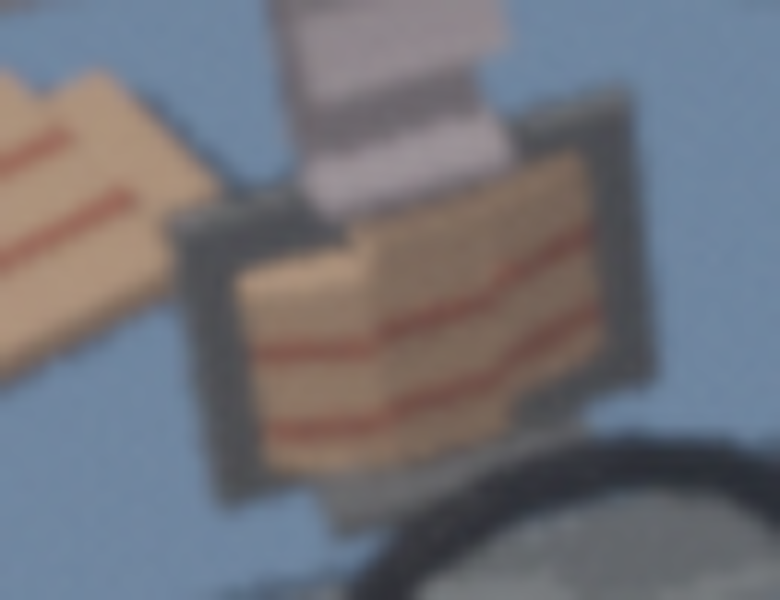

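View pics/r_scene0.png

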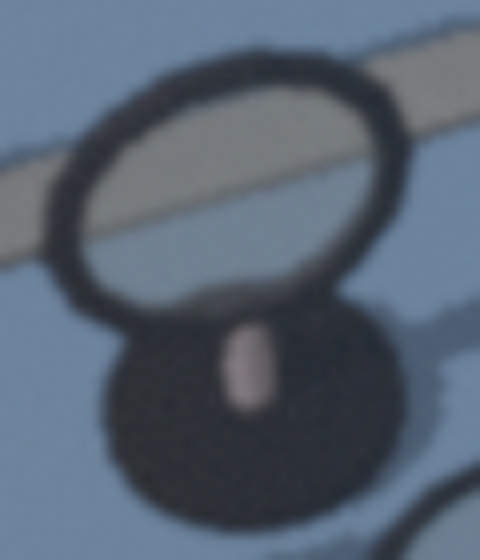

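View pics/r_top0.png

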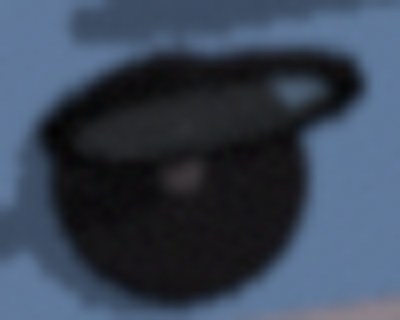

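The plate corners give the carrier y = +31.9 mm on the rail and the lens is at +31.7 mm (foot +31.0 mm), so it is centred to about 1 mm. Seat and release.

```bash
python3 - <<'E'
from h import *
env.movel(rp(-.001,LENSY-.002,.200),.015,QR,guard=2.5); st()
env.hold(.2); env.release(); st('rel'); env.hold(.3)
env.movel(rp(-.001,LENSY-.002,.34),.1,QR); st()
env.movel(rp(-.22,LENSY-.002,.36),.2,QR); st(); env.hold(1.)
save('scene','s8.png');save('top','t8.png')
E
python3 - <<'E'
from h import *
a=load('s8.png')['frame'][180:330,180:300,::-1];b=load('t8.png')['frame'][150:260,300:420,::-1]
cv2.imwrite('pics/c13.png',np.hstack([cv2.resize(a,(400,500)),cv2.resize(b,(400,500*11//12))[:500] if 0 else cv2.resize(b,(400,500))]))
cv2.imwrite('pics/c14.png',cv2.resize(load('s8.png')['frame'][235:285,205:270,::-1],None,fx=12,fy=12,interpolation=cv2.INTER_CUBIC))
E
```

```text
16.96 [ 0.5432 -0.1535  0.2042] [-0.4 -0.1  4.7] 0.266
rel 17.78 [ 0.5429 -0.1533  0.2033] [ 0.2 -0.1 -0.2] 1.001
 19.6 [ 0.543  -0.1534  0.3394] [ 0.7  0.1 -0. ] 0.998
 20.85 [ 0.325  -0.1673  0.3598] [-0.3  0.7 -0.5] 0.999
```

View pics/c13.png

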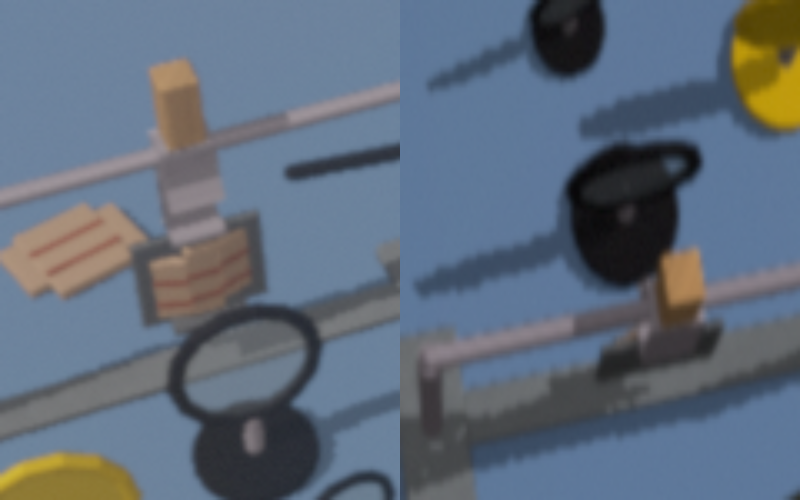

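View pics/c14.png

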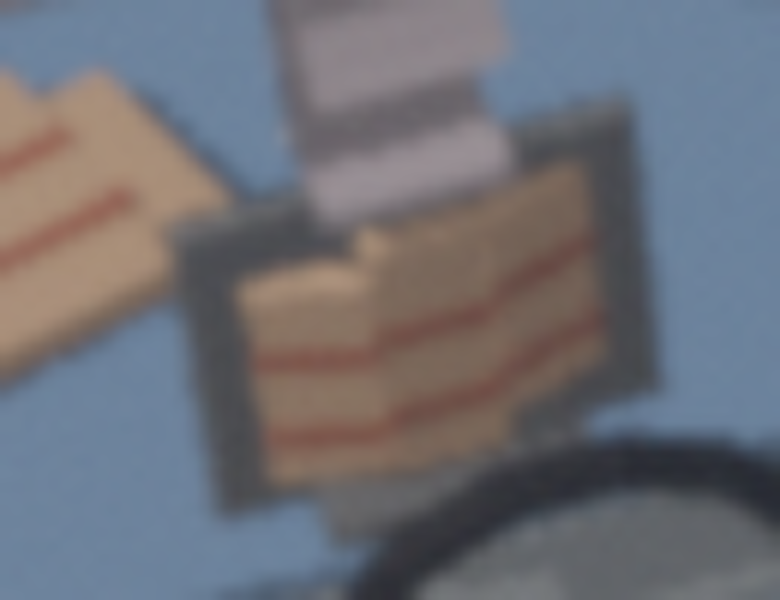

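View pics/t8.png

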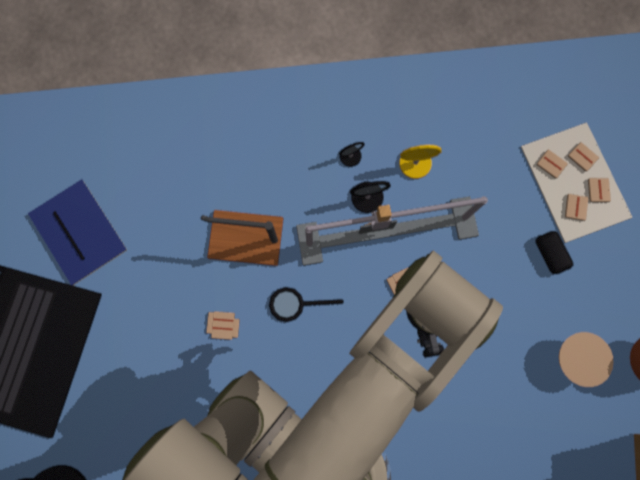

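```bash
python3 - <<'E'
from h import *
d=load('t8.png');p=onz(d,384.3,211,.243); print('block',(p[:2]-MID)@RX,(p[:2]-MID)@RY)
p=onz(d,370.2,188.5,.085); print('lens top',(p[:2]-MID)@RX,(p[:2]-MID)@RY)
d=load('s8.png');p=onz(d,*proj(d,onz(d,253.25,288.75,.085)),.085); print('lens scene',(p[:2]-MID)@RX,(p[:2]-MID)@RY)
# block in scene crop c13: top face centre (174,74)
p=onz(d,174/400*120+180,74/500*150+180,.243); print('block scene',(p[:2]-MID)@RX,(p[:2]-MID)@RY)
a=load('s8.png')['frame'].astype(int)
b=save('scene','s9.png')['frame'].astype(int); print('motion diff',np.abs(a-b)[180:290,200:270].mean(),np.abs(a-b)[400:,300:500].mean()); st()
E
```

```text
block -0.0020820487933296927 0.03190622621947682
lens top 0.08852240407901632 0.03052264865192619
lens scene 0.08960457972451139 0.03183022578643405
block scene 0.0038536316467247594 0.03140215695364623
motion diff 0.7704761904761904 0.7965
 22.0 [ 0.3246 -0.1673  0.36  ] [-0.  -0.5  0.6] 1.002
```

Both views agree: the carrier is at +31.4 to +31.9 mm and the lens at +30.5 to +31.8 mm. The carrier is still and the arm is clear.

```bash
python3 -c "
from h import *
job.hand_in(); st()"
```

```text
the job is handed in; nothing more can be done
the job is handed in; nothing more can be done
```

The carrier is hanging on the viewing rail, centred behind the larger black magnifier, and the job was handed in at about 22 s of the 51 s allowed. The hand-in reports no verdict, so the results below are my own checks.

**What I did**
- I gripped the carrier by its wooden block, lifted it off the peg, and carried it round on the robot's side of the rail.
- I hooked it on about 95 mm along the rail from the lens centre. On seating, the force sensor read about 5 N; no side force showed.
- I slid it to the lens without unhooking it, lowered it onto the rail and released it.

**Last checks**
- **Centring:** the carrier is at +31.4 to +31.9 mm along the rail and the lens at +30.5 to +31.8 mm in the two views, so it is centred to within about 1.5 mm.
- **Hanging:** it is seated and upright by eye, with the sherd facing the magnifier. Two pictures taken in succession differ only by image noise, so it is at rest.
- **Clearances:** the arm is withdrawn and touches nothing. The hand glass and the visible loose sherd have not visibly moved. The other sherd is partly hidden by the arm in the last top view.

**Disagreements:** the two cameras differed by about 6 mm across the rail when locating the block (-2 and +4 mm). The first rail fit was spoiled by the background, so I redid it, and the new fit agreed between the views to about 1 mm across the rail and 7 mm along it.

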